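# Dry-fit a cast model tower on its base frame

### The arm

A 6-joint arm with a two-finger parallel gripper is mounted at the origin on a cart in front of the work surface, level with it; the furniture and walls round the work are solid. World frame = base frame: x ahead of the robot, y to its left, z up, the work surface at z = 0. Lengths are in mm, angles in rad, forces in N, time in s.
With the tool pointing down it reaches from about 325 to 900 mm from the base axis. Payload 6.1 kg.
Tool frame: the origin (TCP) lies midway between the tips of the shut fingers; the grasp point (between the pads) lies 19 mm behind it (bot.grip_depth is the distance from the TCP to the grasp point, in mm); z points along the fingers, y is the line along which they close (so a half turn about z gives the same grasp; the last joint's range is limited). The gripper opens to 85 mm and grips with 20 to 120 N. Pads are 22 mm wide; open, the fingers measure 114 mm over their backs; the gripper's body (76 mm by 85 mm) begins 54 mm behind the grasp point. The pads swing forward as they close: fully open they stand 13 mm farther back than shut.
Start: joints at [1.154, 0.22, 1.526, -0, 1.395, -0.126], TCP at [179.198, 598.752, 231.3] pointing down, gripper open.
Joint ranges: [-2.98, 2.98], [-0.91, 2.08], [0.09, 2.57], [-1.24, 4.39], [0.2, 2.65], [-2.68, 2.68]. Speed limits (rad/s): [2.57, 2.57, 3.01, 3.14, 3.14, 3.14].

### API

Orientations are given as a unit quaternion [w, x, y, z].
In Python, from plant import bot gives the robot as it stands.
- The arm moves only by the shell command python3 -m jog 'ROWS' [FORCE]. ROWS is a JSON object whose one key "plan" holds a list of rows, each an object with "slide": the shift along the world's x, y, z in mm, a list of three; "spin": the turn about the world's z in degrees; "fingers": the opening, from 0 (shut) to 1 (fully open). A call has 1 to 20 rows; each row shifts and turns the commanded pose from where the row before left it; what a row does not reach is not made up. A row lasts 1/8 s, in which the tool goes at most 62.5 mm and 10.7 degrees, less where a joint would pass 70% of its speed; a pose out of reach is approached as far as the arm can. A call is refused whole if a number of a shift passes 62.5 or a number of a turn 10.7, either way. A call with a gripper value outside its range is refused whole. The fingers move at their own pace and stop on an object; FORCE is the grip in N (left out, the last holds). Time passes only in rows, so rows that do not move let the fingers close. It gives the time, the measured TCP pose, the force, the opening and the grip force at its end, in the units of the state.
- bot.read_state(): the state, without advancing time (a new reading comes with each control period).
- bot.camera(name): name is "side" or "top"; returns (picture, depth): 384x512x3 uint8, blue, green, red; 384x512 float32, mm along the optical axis (not along the pixel's ray), 0 where there is no reading.
- bot.get_calibration(name): a dict with "fx", "fy", "cx", "cy" (pixels), "xyz" and "attitude" of the camera in the world. Camera axes: x right, y up, looking along -z (the intrinsics and any distortion apply to the point x, -y, -z); pixel columns grow to the right and rows downward; lengths in mm; the calibration is good to about 2 mm. A picture is of the moment at which its call begins. get_calibration takes no time and is no camera call.
- bot.job_done(): hands the job in; it is judged then, once.
The state is a dict: "time_s": time; "q": joint angles; "joint_velocities": joint speeds; "joint_efforts": joint torques, N m; "position": TCP position; "orientation": TCP orientation; "wrist_force": force on the tool from outside, world axes, zero at the start; "ft_torque": the same for the moment, N m; "grip_width": finger opening in mm; "gripper_force": force on a finger pad.
Only numpy, scipy, OpenCV 4.12 (cv2) and the standard library are available. Lean on these libraries where they do the work, as an engineer would, in place of code of your own. Each camera call takes 0.05 s, during which the arm holds its last target. There are 200 camera calls.

### The job

Dry-fit the model tower on the wooden base frame: lay the two L-shaped plaster plinth pieces inside the frame, turned so that they nest together and both lie flat on its floor; then centre the rectangular plaster slab on them with its long side along the frame's long side, centre the round plaster drum on the slab, and stand the black tower upright in the middle of the drum. Leave the glass jar, the cup and the ink bottle where they are.

Things in the scene. Friction and masses are not known exactly. Their poses are not given: they have to be found in the camera images.
- base_frame: Fixed wooden frame, 134 x 102 mm, rounded bead 9 mm wide all round. Inside: 108 mm along x, 76 mm along y; floor 6 mm, bead top 11 mm above the bench. Origin: centre of the underside, at bench level; x along the long side, z up. The nested Ls measure 96 x 64 mm, play 12 mm each way: e.g. one L's origin at (-18, -3) mm, yaw 0 to the frame, the other at (18, 3), yaw 180 degrees.
- plinth_a: Off-white plaster flat L, one of two interchangeable twins: three 32 mm squares in a 64 x 64 mm outline, 28 mm thick, 0.085 kg. Origin: centre of the outline, on the underside; z up. Corner square centred at (-16, -16) mm, arm ends at (16, -16) and (-16, 16), gap at (16, 16). Grip its 64 mm y arm end to end, at (-13, 0), closing along y (mass centre (-5, -5)): these ends stay free when nested.
- plinth_b: Off-white plaster flat L, one of two interchangeable twins: three 32 mm squares in a 64 x 64 mm outline, 28 mm thick, 0.085 kg. Origin: centre of the outline, on the underside; z up. Corner square centred at (-16, -16) mm, arm ends at (16, -16) and (-16, 16), gap at (16, 16). Grip its 64 mm y arm end to end, at (-13, 0), closing along y (mass centre (-5, -5)): these ends stay free when nested.
- step_slab: Off-white rectangular plaster slab, 80 (its x) x 58 (its y) x 20 mm, 0.14 kg, loose, with a fine border line round its top. Origin: centre of the underside; x along the long side, z up. Grip it over its 58 mm width.
- drum: Off-white plain round plaster disc, 52 mm diameter, 22 mm thick, 0.09 kg, loose. Origin: centre of the underside; z up.
- tower: Small black tower model, standing, 103 mm tall, 0.12 kg, loose: a shaft 30 (x) x 36 (y) mm with a flat underside, and from 85 mm up a wider square head 38 (x) x 43 (y) mm, 18 mm high. Origin: centre of the underside; z up. Grip it over the head along its x. Which way it faces does not matter.
- jar: Bystander: empty clear glass jar, 68 mm diameter, 88 mm tall; origin at the centre of its underside. Leave it where it is.
- cup: Bystander: smoky plastic cup of offcuts, 68 mm diameter, 78 mm tall; origin at the centre of its underside. Leave it where it is.
- ink: Bystander: ink bottle, small dark green square bottle with a black cap, 37 x 40 mm, 66 mm tall; origin at the centre of its underside. Leave it where it is.
Things that resemble listed ones, but are neither listed nor needed, are in the scene too. Leave any green or purple look-alike of the step_slab alone.

How it is judged (in metres and radians):
On the way, in this order (a step that is already met when the one before it is completed fails the run):
1. both L-shaped plinth pieces lie nested flat on the floor of the base frame (z of plinth_a in the frame of base_frame between 0.0035 and 0.0085 m and x of plinth_a in the frame of base_frame between -0.026 and 0.026 m and y of plinth_a in the frame of base_frame between -0.01 and 0.01 m and angle between each of plinth_a, plinth_b's own z axis and vertical below 0.06 rad and z of plinth_b in the frame of base_frame between 0.0035 and 0.0085 m and x of plinth_b in the frame of base_frame between -0.026 and 0.026 m and y of plinth_b in the frame of base_frame between -0.01 and 0.01 m), for 0.2 s.
2. the slab lies flat on the nested plinth, centred on the frame, long side along the frame's (all of step 1 and z of step_slab in the frame of base_frame between 0.03 and 0.038 m and horizontal distance between step_slab and base_frame below 0.012 m and angle between the x axis of step_slab and the x axis of base_frame, either way round below 0.2 rad and angle between step_slab's own z axis and vertical below 0.06 rad), for 0.2 s.
3. the drum lies flat, centred on the slab (all of step 2 and z of drum in the frame of step_slab between 0.017 and 0.023 m and horizontal distance between drum and step_slab below 0.012 m and angle between drum's own z axis and vertical below 0.06 rad), for 0.2 s.
At the end, for the whole second after the job is handed in: Both L pieces lie flat on the frame floor (within 2.5 mm); the slab flat on them, within 12 mm of the frame's centre, long sides within 0.2 rad; the drum within 12 mm of the slab's centre; the tower upright within 12 mm of the drum's centre; all released and at rest, bystanders within 25 mm (all of step 3 and z of tower in the frame of drum between 0.019 and 0.025 m and horizontal distance between tower and drum below 0.012 m and angle between tower's own z axis and vertical below 0.06 rad and linear speed of each of plinth_a, plinth_b, step_slab, drum, tower below 0.02 m/s and angular speed of each of plinth_a, plinth_b, step_slab, drum, tower below 0.2 rad/s); the robot touches nothing.
It fails at once if the glass jar, cup or ink bottle was moved by more than 25 mm (distance of any of jar, cup, ink from where it was at the start of the episode above 0.025 m).
It also fails if it takes over 128 s, if anything falls off the work surface, if the arm or the gripper's body presses on something with over 40 N, if the wrist force passes 120 N, or if a joint passes its speed limit or range.

## Working session

There is one attempt and no reset: what is moved stays moved. The work goes in short steps, Python scripts to look and compute and a shell command to move; the robot and the scene stay as the last step left them, time stands still between calls to the robot, and variables do not carry over. Pictures are saved under pics/ and viewed, at most 14 in all, crops included, and the job is handed in when it is done.

```bash
mkdir -p pics && ls
python3 - <<'E'
from plant import bot
import cv2,numpy as np
s=bot.read_state(); print({k:np.round(v,3).tolist() for k,v in s.items()}, bot.grip_depth)
for n in("top","side"):
    p,d=bot.camera(n); cv2.imwrite(f"pics/{n}0.png",p); np.save(f"{n}0.npy",d)
    c=bot.get_calibration(n); print(n,{k:(v if np.isscalar(v) or isinstance(v,str) else np.round(v,4).tolist()) for k,v in c.items()})
E
```

```text
pics
{'time_s': 0.0, 'q': [1.154, 0.221, 1.528, -0.0, 1.395, -0.126], 'joint_velocities': [0.001, -0.003, -0.0, 0.001, -0.002, -0.001], 'joint_efforts': [-0.001, -49.688, -38.941, -0.0, 0.011, 0.0], 'position': [178.947, 598.204, 230.207], 'orientation': [-0.0, 0.145, 0.989, -0.001], 'wrist_force': [0.728, 0.16, 0.195], 'ft_torque': [-0.007, 0.018, -0.03], 'gripper_force': 0.0, 'grip_width': 85.344} 18.700000000000003
top {'fx': 462.2360605818644, 'fy': 462.2360605818644, 'cx': 253.25549813090493, 'cy': 192.6310265330409, 'xyz': [303.2566, 5.7191, 1367.0522], 'attitude': [0.7096, 0.0722, -0.0703, -0.6973]}
side {'fx': 364.9738384964363, 'fy': 364.9738384964363, 'cx': 253.51208834488756, 'cy': 195.81582638305775, 'xyz': [246.1768, -734.0113, 719.2945], 'attitude': [0.8907, 0.4153, -0.0816, -0.1657]}
```

View pics/top0.png

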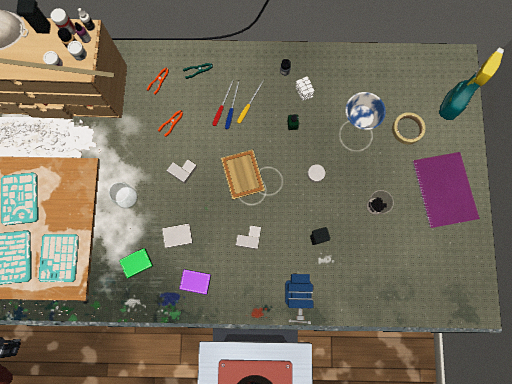

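View pics/side0.png

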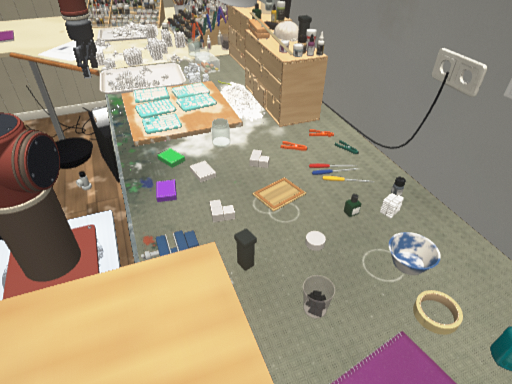

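The top view shows L pieces at (181,170) and (249,237), the slab at (177,235), the frame at (242,174), the drum at (317,173) and the tower at (320,236). The bystanders are the jar (124,196), cup (380,203) and ink (293,122). The green and purple look-alikes are at (135,263) and (195,282).

```bash
cat > h.py <<'E'
import cv2,numpy as np
from plant import bot
from scipy.spatial.transform import Rotation as R
def cal(n):
    c=bot.get_calibration(n); q=c["attitude"]
    return c,R.from_quat([q[1],q[2],q[3],q[0]]).as_matrix(),np.array(c["xyz"])
def rays(n,uv):
    c,M,t=cal(n); uv=np.asarray(uv,float).reshape(-1,2)
    d=np.c_[(uv[:,0]-c["cx"])/c["fx"],-(uv[:,1]-c["cy"])/c["fy"],-np.ones(len(uv))]
    return d@M.T,t
def cast(n,uv,z):
    d,t=rays(n,uv); s=(z-t[2])/d[:,2]; return t+d*s[:,None]
def proj(n,P):
    c,M,t=cal(n); p=(np.asarray(P,float).reshape(-1,3)-t)@M
    return np.c_[c["cx"]+c["fx"]*p[:,0]/-p[:,2],c["cy"]-c["fy"]*p[:,1]/-p[:,2]]
def cloud(n,d):
    h,w=d.shape; u,v=np.meshgrid(np.arange(w),np.arange(h))
    r,t=rays(n,np.c_[u.ravel(),v.ravel()]); return (t+r*d.ravel()[:,None]).reshape(h,w,3)
E
python3 - <<'E'
from h import *
p=cv2.imread("pics/top0.png"); d=np.load("top0.npy"); W=cloud("top",d)
for nm,(u,v) in dict(La=(174,173),Lb=(254,240),slab=(177,235),frame=(242,174),drum=(317,173),tower=(319,234),jar=(124,196),cup=(380,203),ink=(293,122),b1=(210,220),b2=(280,200),b3=(340,190),b4=(215,140)).items():
    q=W[v-1:v+2,u-1:u+2].reshape(-1,3); print(nm,np.median(q,0).round(1),p[v,u])
cv2.imwrite("pics/crop0.png",cv2.resize(p[110:310,110:400],None,fx=2.7,fy=2.7,interpolation=cv2.INTER_CUBIC))
E
```

```text
La [632.8 249.2  28.6] [194 199 208]
Lb [437.3   7.2  28.5] [194 199 203]
slab [448.6 232.   21.6] [199 206 211]
frame [638.9  47.    6. ] [ 84 140 171]
drum [ 641.3 -177.5   22.1] [196 200 208]
tower [ 449.1 -170.6  103.7] [30 31 28]
jar [564.5 400.5   5.1] [220 222 223]
cup [ 548.9 -356.6   46.9] [17 20 20]
ink [ 792.9 -104.1   45.7] [25 43 16]
b1 [497.4 139.3   2.3] [ 86 102 103]
b2 [561.3 -68.9   1.5] [79 99 96]
b3 [ 595.2 -250.4    2.7] [83 99 97]
b4 [747.9 133.1  -1.3] [ 88 109 106]
```

View pics/crop0.png

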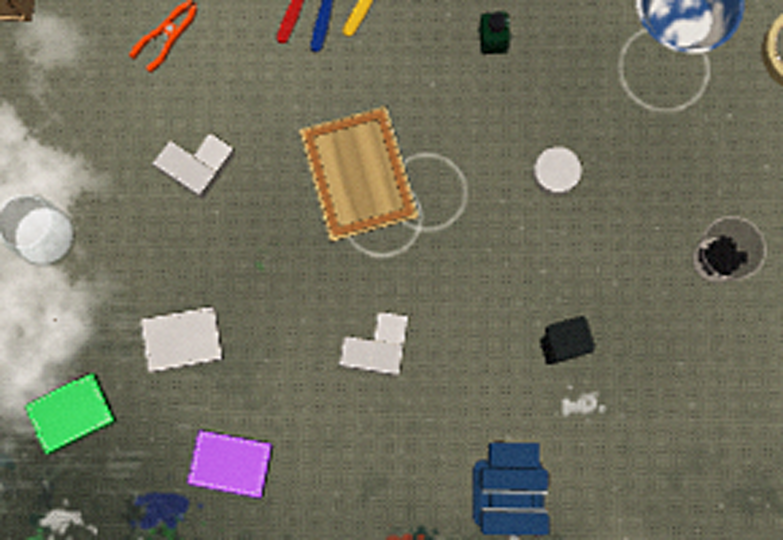

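The crop confirms the layout: Ls at crop (193,165) and (375,345), slab (181,340), frame (360,173), drum (558,170), tower (568,340). Next I'll measure footprints.

```bash
cat > meas.py <<'E'
from h import *
def foot(p,d,c,top,kind,r=32,n="top",K=4):
    u,v=c; y0,x0=v-r,u-r
    s=p[y0:v+r,x0:u+r]; S=cv2.resize(s,None,fx=K,fy=K,interpolation=cv2.INTER_LINEAR).astype(int)
    b,g,rr=S[...,0],S[...,1],S[...,2]
    if kind=="white": m=(S.min(-1)>145)
    if kind=="wood": m=(rr-b>35)
    if kind=="black": m=(S.max(-1)<62)
    m=cv2.morphologyEx(m.astype(np.uint8),cv2.MORPH_OPEN,np.ones((5,5)))
    k,lab,st,ce=cv2.connectedComponentsWithStats(m)
    i=1+np.argmin(np.hypot(*(ce[1:]-r*K).T)-st[1:,4]*.01); m=(lab==i)
    yy,xx=np.nonzero(m); uv=np.c_[(xx+.5)/K-.5+x0,(yy+.5)/K-.5+y0]
    Z=cloud(n,d)[...,2]; z=Z[np.clip(uv[:,1].round().astype(int),0,383),np.clip(uv[:,0].round().astype(int),0,511)]
    if kind=="black": uv=uv[z>top-12]; z=z*0+top; z=z[:len(uv)]
    z=np.clip(z,0,top); z[z>top-5]=top
    if kind=="wood": z[:]=8
    D,t=rays(n,uv); P=(t+D*((z-t[2])/D[:,2])[:,None])[:,:2].astype(np.float32)
    (cx,cy),(w,h),a=cv2.minAreaRect(P); 
    if w<h: w,h,a=h,w,a+90
    return np.array([cx,cy]),(w,h),(a+90)%180-90,P
if __name__=="__main__":
    p=cv2.imread("pics/top0.png"); d=np.load("top0.npy")
    for nm,c,top,kind in [("La",(181,171),28,"white"),("Lb",(249,238),28,"white"),("slab",(177,235),20,"white"),("frame",(242,174),11,"wood"),("drum",(317,173),22,"white"),("tower",(320,236),103,"black")]:
        C,wh,a,P=foot(p,d,c,top,kind)
        print(nm,C.round(1),np.round(wh,1),"long axis",round(a,1),"centroid",P.mean(0).round(1),end=" ")
        if nm[0]=="L":
            g=C-P.mean(0); ga=np.degrees(np.arctan2(g[1],g[0])); k=round((ga-45-a)/90); yaw=a+90*k
            print("gapdir",ga.round(1),"yaw",round(yaw,1),end="")
        print()
E
python3 meas.py
```

```text
La [654.3 231.7] [71.5 67.2] long axis 57.2 centroid [643.6 227.9] gapdir 19.3 yaw -32.8
Lb [449.6  25.5] [66.2 64. ] long axis 81.8 centroid [443.5  20.3] gapdir 40.3 yaw -8.2
slab [449.4 235.2] [84.5 61.1] long axis -78.5 centroid [448.3 233.6] 
frame [639.7  46.1] [137.2 105. ] long axis 16.8 centroid [639.   46.2] 
drum [ 645.4 -177.6] [54.5 52.6] long axis -73.3 centroid [ 644.  -175.8] 
tower [ 446.1 -174.9] [44.8 39. ] long axis -73.1 centroid [ 446.5 -175.2]
```

```bash
python3 - <<'E'
import re
s=open("meas.py").read()
s=s.replace('kind,r=32','kind,th=145,r=32').replace('>145','>th').replace('    z=np.clip(z,0,top); z[z>top-5]=top\n','    z=z*0+top\n')
s=s.replace("cv2.minAreaRect(P)","cv2.minAreaRect(P)").replace('    p=cv2','    import sys; th=int(sys.argv[1])\n    p=cv2').replace('top,kind)\n        print','top,kind,th)\n        print')
open("meas.py","w").write(s)
E
for t in 140 155 170 180; do echo th $t; python3 meas.py $t | grep -v -e tower -e frame; done
python3 - <<'E'
import cv2
p=cv2.imread("pics/top0.png").min(-1)
print(p[155:186,181]);print(p[222:252,252]);print(p[222:252,244]);print(p[160:187,317])
E
```

```text
th 140
La [650.9 229.2] [64.6 64.5] long axis 56.9 centroid [643.5 227.9] gapdir 9.4 yaw -33.1
Lb [449.5  24.8] [65.  64.3] long axis 81.8 centroid [443.5  20.3] gapdir 37.0 yaw -8.2
slab [448.3 233.4] [81.4 59.1] long axis -78.7 centroid [448.3 233.6] 
drum [ 643.8 -175.6] [51.1 50.8] long axis -77.0 centroid [ 643.9 -175.7] 
th 155
La [651.  229.3] [63.6 63.4] long axis 57.2 centroid [643.4 227.8] gapdir 11.3 yaw -32.8
Lb [449.5  24.5] [64.  63.6] long axis 81.6 centroid [443.4  20.2] gapdir 35.9 yaw -8.4
slab [448.5 233.6] [80.5 58.3] long axis -78.5 centroid [448.1 233.6] 
drum [ 643.9 -175.5] [49.6 49.4] long axis -89.0 centroid [ 643.9 -175.7] 
th 170
La [651.  229.1] [63.2 62.6] long axis 57.2 centroid [643.4 227.9] gapdir 9.5 yaw -32.8
Lb [449.6  24.7] [63.4 62.7] long axis 81.6 centroid [443.4  20.2] gapdir 36.0 yaw -8.4
slab [448.3 233.3] [79.7 57.6] long axis -78.5 centroid [448.1 233.5] 
drum [ 643.5 -175.5] [48.6 48.1] long axis 1.0 centroid [ 643.8 -175.8] 
th 180
La [637.5 237.9] [62.1 30.2] long axis 57.0 centroid [637.4 238.4] gapdir -74.9 yaw -123.0
Lb [449.6  24.5] [62.7 62.4] long axis 81.6 centroid [443.4  20.1] gapdir 35.5 yaw -8.4
slab [448.6 233.3] [79.5 57. ] long axis -78.5 centroid [448.3 233.4] 
drum [ 643.5 -175.9] [47.3 47.1] long axis -89.0 centroid [ 643.8 -175.8] 
[ 94  95  87  90  87  92  94  92  98  94  85  66 125 165 192 194 190 188
 191 189 188 190 190 192 196 156  75  90  85  93  85]
[ 86  89  89  85 206 206 198 200 201 202 198 196 200 205 150 186 191 189
 194 187 191 190 188 187 191 231  92  77  85  88]
[ 83  93  87  82  88  89  85  81  86  87  81  78  80  97 190 189 193 192
 189 188 189 187 188 197 156  85  89  83 106  92]
[ 84  83  86  76 140 201 201 194 200 198 194 197 193 196 195 201 195 195
 195 204 216  99  72  86  99  89  91]
```

```bash
python3 -m jog '{"plan":[{"slide":[38.4,-30.2,-8],"spin":-1.4,"fingers":1},{"slide":[38.4,-30.2,-8],"spin":-1.4,"fingers":1},{"slide":[38.4,-30.2,-8],"spin":-1.4,"fingers":1},{"slide":[38.4,-30.2,-8],"spin":-1.4,"fingers":1},{"slide":[38.4,-30.2,-8],"spin":-1.4,"fingers":1},{"slide":[38.4,-30.2,-8],"spin":-1.4,"fingers":1},{"slide":[38.4,-30.2,-8],"spin":-1.4,"fingers":1},{"slide":[38.4,-30.2,-8],"spin":-1.4,"fingers":1},{"slide":[38.4,-30.2,-8],"spin":-1.4,"fingers":1},{"slide":[38.4,-30.2,-8],"spin":-1.4,"fingers":1},{"slide":[38.4,-30.2,-8],"spin":-1.4,"fingers":1},{"slide":[38.4,-30.2,-8],"spin":-0.7,"fingers":1},{"slide":[0,0,0],"spin":0,"fingers":1},{"slide":[0,0,0],"spin":0,"fingers":1}]}' 60
cat > st.py <<'E'
from h import *
import sys
def st():
    s=bot.read_state(); q=s["orientation"]; M=R.from_quat([q[1],q[2],q[3],q[0]]).as_matrix()
    return s,np.degrees(np.arctan2(M[1,1],M[0,1]))
if __name__=="__main__":
    s,th=st(); print(np.round(s["position"],1),"th",round(th,1),"w",round(s["grip_width"],1),"t",s["time_s"],"J6",round(np.degrees(s["q"][5]),1))
    if len(sys.argv)>1:
        g=np.array([float(a) for a in sys.argv[1:]]); dp=g[:3]-s["position"]; print("need",dp.round(1),"spin",round((g[3]-th+180)%360-180,1))
E
python3 st.py 640.1 236.2 2 57.2
```

```text
time_s: 1.85
position: [639.3, 236.3, 134.5]
orientation: [-0.001, 0.282, 0.959, -0.0]
wrist_force: [-0.4, 0.4, -0.1]
grip_width: 85.3
gripper_force: 0.0
[639.3 236.3 134.5] th 57.2 w 85.3 t 1.85 J6 -43.6
need [ 8.000e-01 -1.000e-01 -1.325e+02] spin -0.0
```

```bash
python3 -m jog '{"plan":[{"slide":[0.8,0,-44],"spin":0,"fingers":1},{"slide":[0,0,-44],"spin":0,"fingers":1},{"slide":[0,0,-30],"spin":0,"fingers":1},{"slide":[0,0,-13.5],"spin":0,"fingers":1},{"slide":[0,0,0],"spin":0,"fingers":1},{"slide":[0,0,0],"spin":0,"fingers":0.5},{"slide":[0,0,0],"spin":0,"fingers":0.5},{"slide":[0,0,0],"spin":0,"fingers":0.5},{"slide":[0,0,0],"spin":0,"fingers":0.5},{"slide":[0,0,0],"spin":0,"fingers":0.5}]}' 60
python3 - <<'E'
from h import *
p,d=bot.camera("side"); u,v=proj("side",[640,236,20])[0].astype(int); print(u,v)
cv2.imwrite("pics/s1.png",cv2.resize(p[v-60:v+60,u-80:u+80],None,fx=4,fy=4))
E
```

```text
time_s: 3.1
position: [642.7, 236.9, 6.5]
orientation: [0.002, 0.282, 0.959, 0.001]
wrist_force: [-0.9, 1.4, 7.0]
grip_width: 62.7
gripper_force: 68.3
256 156
```

View pics/s1.png

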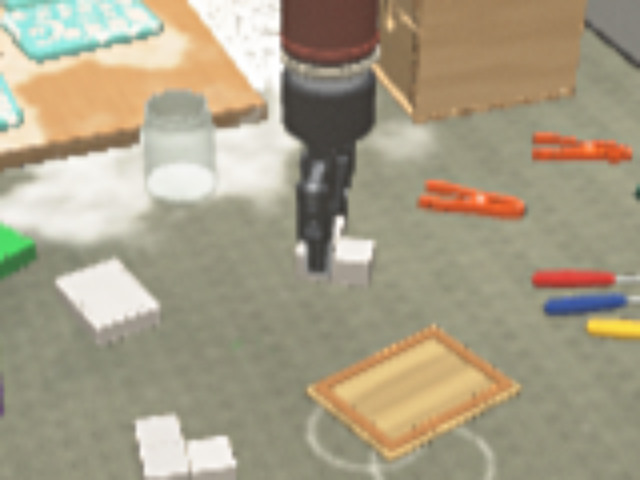

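The side view shows the near finger on the L at (318,250) with its tip close to the L's lower edge. I'll lift and check the tip height against the L.

```bash
python3 -m jog '{"plan":[{"slide":[0,0,15],"spin":0,"fingers":0.5},{"slide":[0,0,35],"spin":0,"fingers":0.5},{"slide":[0,0,45],"spin":0,"fingers":0.5},{"slide":[0,0,20],"spin":0,"fingers":0.5},{"slide":[0,0,0],"spin":-10,"fingers":0.5},{"slide":[0,0,0],"spin":-10,"fingers":0.5},{"slide":[0,0,0],"spin":-10,"fingers":0.5},{"slide":[0,0,0],"spin":0,"fingers":0.5}]}' 60; python3 st.py
python3 - <<'E'
from h import *
p,d=bot.camera("side"); u,v=proj("side",[640,236,120])[0].astype(int); print(u,v)
cv2.imwrite("pics/s2.png",cv2.resize(p[v-40:v+50,u-60:u+60],None,fx=5,fy=5,interpolation=cv2.INTER_CUBIC))
W=cloud("side",d)
E
```

```text
time_s: 4.15
position: [640.3, 236.2, 118.2]
orientation: [-0.0, 0.52, 0.854, -0.0]
wrist_force: [-0.4, -0.2, -0.2]
grip_width: 62.3
gripper_force: 67.5
[640.3 236.2 118.2] th 27.3 w 62.3 t 4.15 J6 -13.7
256 130
```

View pics/s2.png

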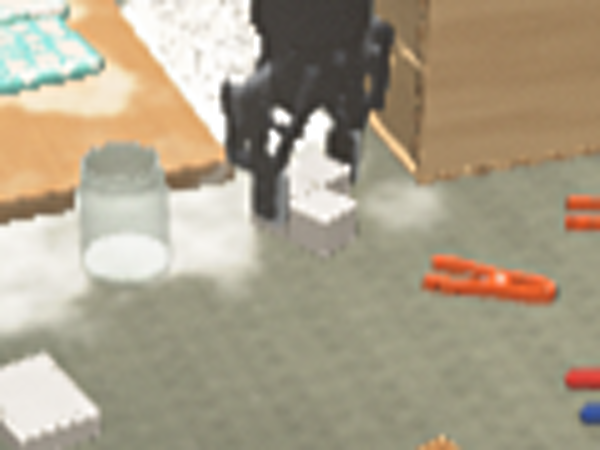

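The L is held at (320,200) in the crop, with the finger tip at (272,222) and the L's lowest corner at (325,255). I'll get heights from depth.

Run:
```python
from h import *
p,d=bot.camera("side"); W=cloud("side",d)
for u in (249,250,251,259,261,263):
    print(u,[(v,*W[v,u].round().astype(int).tolist(),int(p[v,u].mean())) for v in range(124,145,2)])
m=(np.abs(W[...,0]-640)<80)&(np.abs(W[...,1]-236)<80)&(W[...,2]>60)
wh=m&(p.min(-1)>130); bl=m&(p.max(-1)<90)
for n,k in(("white",wh),("black",bl)):
    P=W[k]; print(n,len(P),P.min(0).round(),P.max(0).round(), np.percentile(P[:,2],[1,3,5,10,50]).round())
```

```text
249 [(124, 604, 210, 164, 63), (126, 604, 211, 157, 63), (128, 602, 207, 153, 63), (130, 605, 213, 142, 64), (132, 604, 212, 135, 60), (134, 611, 229, 117, 129), (136, 675, 399, 2, 149), (138, 671, 388, 1, 152), (140, 667, 377, -1, 148), (142, 661, 362, 0, 150), (144, 657, 352, -2, 149)]
250 [(124, 608, 211, 163, 61), (126, 606, 207, 159, 65), (128, 607, 210, 150, 63), (130, 608, 212, 141, 69), (132, 608, 212, 134, 59), (134, 610, 218, 124, 121), (136, 681, 403, -1, 138), (138, 675, 388, 0, 147), (140, 670, 375, -1, 148), (142, 663, 357, 2, 146), (144, 659, 346, 1, 143)]
251 [(124, 608, 205, 166, 69), (126, 612, 214, 154, 98), (128, 612, 214, 147, 98), (130, 612, 213, 140, 112), (132, 610, 209, 135, 98), (134, 612, 213, 126, 130), (136, 614, 220, 114, 142), (138, 678, 385, 1, 147), (140, 673, 372, 0, 149), (142, 669, 361, -1, 147), (144, 663, 345, 1, 143)]
259 [(124, 651, 243, 138, 230), (126, 644, 226, 141, 231), (128, 640, 216, 140, 228), (130, 637, 208, 138, 237), (132, 631, 193, 140, 240), (134, 629, 190, 135, 165), (136, 629, 188, 129, 152), (138, 630, 191, 119, 149), (140, 630, 189, 113, 142), (142, 696, 350, -1, 146), (144, 690, 334, 1, 144)]
261 [(124, 655, 237, 141, 232), (126, 653, 232, 136, 178), (128, 645, 213, 141, 228), (130, 641, 201, 141, 236), (132, 636, 191, 140, 241), (134, 634, 183, 138, 200), (136, 634, 184, 130, 146), (138, 635, 185, 122, 146), (140, 634, 184, 116, 156), (142, 703, 346, 0, 144), (144, 696, 329, 3, 146)]
263 [(124, 661, 235, 141, 245), (126, 662, 237, 132, 129), (128, 652, 213, 139, 176), (130, 648, 202, 139, 237), (132, 643, 191, 139, 241), (134, 642, 188, 133, 144), (136, 643, 190, 125, 146), (138, 643, 190, 118, 143), (140, 715, 355, 1, 144), (142, 709, 342, 1, 147), (144, 704, 328, 2, 145)]
white 366 [577. 183. 111.] [680. 267. 321.] [113. 115. 116. 119. 140.]
black 2104 [560. 156. 128.] [706. 272. 523.] [145. 162. 174. 194. 403.]
```

L top ≈140 mm, bottom ≈112 mm and finger tips ≈126 mm, so the L is level and the tips will clear the bead. Carrying it to the frame.

```bash
python3 -m jog '{"plan":[{"slide":[2.8,-17.8,-4],"spin":-10,"fingers":0.5},{"slide":[2.8,-17.8,-4],"spin":-10,"fingers":0.5},{"slide":[2.8,-17.8,-4],"spin":-10,"fingers":0.5},{"slide":[2.8,-17.8,-4],"spin":-10,"fingers":0.5},{"slide":[2.8,-17.8,-4],"spin":-10,"fingers":0.5},{"slide":[2.8,-17.8,-4],"spin":-10,"fingers":0.5},{"slide":[2.8,-17.8,-4],"spin":-10,"fingers":0.5},{"slide":[2.8,-17.8,-4],"spin":-10,"fingers":0.5},{"slide":[2.8,-17.8,-4],"spin":-10,"fingers":0.5},{"slide":[2.8,-17.8,-4],"spin":-10.4,"fingers":0.5},{"slide":[0,0,0],"spin":0,"fingers":0.5},{"slide":[0,0,0],"spin":0,"fingers":0.5}]}' 60; python3 st.py 668.5 57.9 13 -73.2
python3 - <<'E'
from h import *
p,d=bot.camera("side"); W=cloud("side",d)
m=(np.abs(W[...,0]-660)<80)&(np.abs(W[...,1]-55)<80)&(W[...,2]>50)&(W[...,2]<130)&(p.min(-1)>130)
P=W[m]; t=np.percentile(P[:,2],80); print(len(P),t,P[:,2].min())
a=np.radians(16.8); F=np.array([639.7,46.1]); Q=(P[:,:2]-F)@np.array([[np.cos(a),-np.sin(a)],[np.sin(a),np.cos(a)]])
print("frame-coords x",np.percentile(Q[:,0],[1,5,50,95,99]).round(1),"y",np.percentile(Q[:,1],[1,5,50,95,99]).round(1))
b=proj("side",[660,55,90])[0].astype(int); cv2.imwrite("pics/s3.png",cv2.resize(p[b[1]-50:b[1]+60,b[0]-70:b[0]+70],None,fx=5,fy=5,interpolation=cv2.INTER_CUBIC))
E
```

```text
time_s: 5.75
position: [668.7, 58.9, 78.8]
orientation: [-0.0, 0.989, 0.149, -0.0]
wrist_force: [0.1, 0.1, -0.4]
grip_width: 62.7
gripper_force: 67.5
[668.7  58.9  78.8] th -72.9 w 62.7 t 5.75 J6 71.2
need [ -0.2  -1.  -65.8] spin -0.3
298 101.08204266326405 73.81315476342479
frame-coords x [-10.7  -9.8  16.1  46.2  49.8] y [-34.4 -27.3   7.8  31.2  36.3]
```

View pics/s3.png

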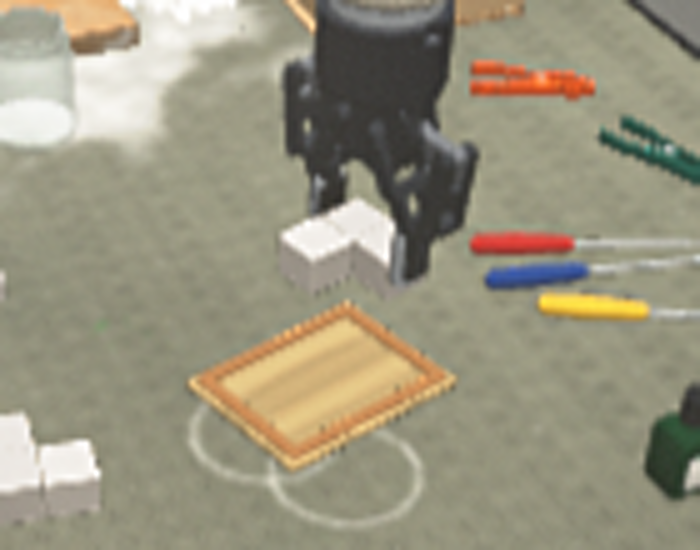

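The side view shows the L held level over the frame, with its short arm toward the frame's near end, as intended. Lowering it now.

```bash
python3 -m jog '{"plan":[{"slide":[-0.5,-1.2,-20],"spin":-0.3,"fingers":0.5},{"slide":[0,0,-25],"spin":0,"fingers":0.5},{"slide":[0,0,-12],"spin":0,"fingers":0.5},{"slide":[0,0,-8],"spin":0,"fingers":0.5},{"slide":[0,0,0],"spin":0,"fingers":0.5},{"slide":[0,0,0],"spin":0,"fingers":0.5}]}' 60; python3 st.py 668.5 57.9 13 -73.2
```

```text
time_s: 6.55
position: [668.8, 57.2, 14.3]
orientation: [0.0, 0.99, 0.144, 0.001]
wrist_force: [-0.6, -0.5, -0.9]
grip_width: 62.5
gripper_force: 67.5
[668.8  57.2  14.3] th -73.4 w 62.5 t 6.55 J6 71.6
need [-0.3  0.7 -1.3] spin 0.2
```

```bash
python3 -m jog '{"plan":[{"slide":[0,0,-1],"spin":0,"fingers":1},{"slide":[0,0,0],"spin":0,"fingers":1},{"slide":[0,0,0],"spin":0,"fingers":1},{"slide":[0,0,0],"spin":0,"fingers":1},{"slide":[0,0,15],"spin":0,"fingers":1},{"slide":[0,0,40],"spin":0,"fingers":1},{"slide":[0,0,40],"spin":0,"fingers":1},{"slide":[-38.7,-5.1,0],"spin":-4.1,"fingers":1},{"slide":[-38.7,-5.1,0],"spin":-4.1,"fingers":1},{"slide":[-38.7,-5.1,0],"spin":-4.1,"fingers":1},{"slide":[-38.7,-5.1,0],"spin":-4.1,"fingers":1},{"slide":[-38.7,-5.1,0],"spin":-4.1,"fingers":1},{"slide":[-38.7,-5.1,0],"spin":-4.2,"fingers":1},{"slide":[0,0,0],"spin":0,"fingers":1},{"slide":[0,0,0],"spin":0,"fingers":1}]}' 60; python3 st.py 436.6 26.5 4 81.7
python3 - <<'E'
from meas import *
p,d=bot.camera("top"); cv2.imwrite("pics/top1.png",p); np.save("top1.npy",d)
F=np.array([639.7,46.1]); a=np.radians(16.8)
u,v=proj("top",[655,51,34])[0].round().astype(int)
C,wh,an,P=foot(p,d,(u,v),34,"white",155,r=22); print(C,wh,an,P.mean(0))
M=np.array([[np.cos(a),np.sin(a)],[-np.sin(a),np.cos(a)]]); print("in frame",M@(C-F), "gap",np.degrees(np.arctan2(*((C-P.mean(0))[::-1]))))
print(np.median(cloud("top",d)[v-3:v+4,u-3:u+4,2]))
cv2.imwrite("pics/c1.png",cv2.resize(p[120:270,180:330],None,fx=4,fy=4,interpolation=cv2.INTER_CUBIC))
E
```

```text
time_s: 8.43
position: [437.6, 26.4, 109.2]
orientation: [0.0, 0.997, -0.071, 0.002]
wrist_force: [-0.1, 0.4, -0.4]
grip_width: 85.8
gripper_force: 0.0
[437.6  26.4 109.2] th -98.1 w 85.8 t 8.425 J6 91.2
need [-1.000e+00  1.000e-01 -1.052e+02] spin 179.8
[659.82141113  53.28728867] (65.41388702392578, 64.18871307373047) -73.63468170166016 [663.1102    60.191906]
in frame [21.33997415  1.06480396] gap -115.46946886267226
30.9740261620791
```

View pics/c1.png

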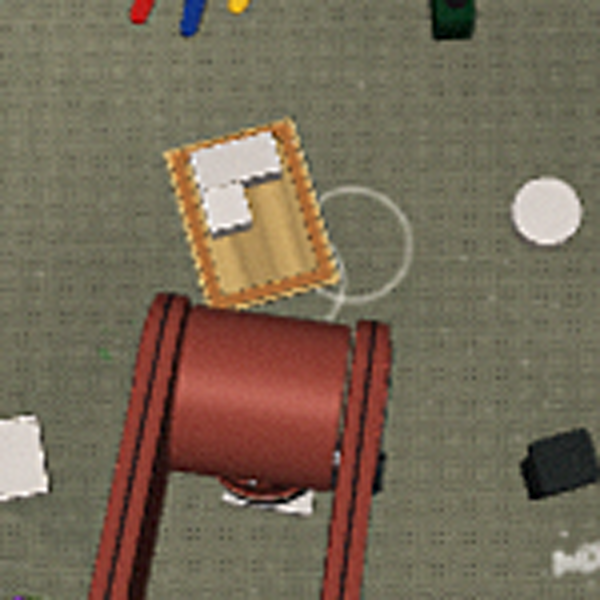

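The top view shows the first L flat in the far end of the frame (crop (235,180)), with the arm over the second L. I'll check flatness and go down on the second.

```bash
python3 - <<'E'
from meas import *
p=cv2.imread("pics/top1.png"); d=np.load("top1.npy"); W=cloud("top",d)
m=(p.min(-1)>165)&(np.hypot(W[...,0]-660,W[...,1]-53)<60); P=W[cv2.erode(m.astype(np.uint8),np.ones((3,3)))>0]
A=np.c_[P[:,:2]-P[:,:2].mean(0),np.ones(len(P))]; k,*_=np.linalg.lstsq(A,P[:,2],rcond=None); print(len(P),k)
E
python3 -m jog '{"plan":[{"slide":[-1,0,-30],"spin":-0.2,"fingers":1},{"slide":[0,0,-40],"spin":0,"fingers":1},{"slide":[0,0,-22],"spin":0,"fingers":1},{"slide":[0,0,-11],"spin":0,"fingers":1},{"slide":[0,0,0],"spin":0,"fingers":1},{"slide":[0,0,0],"spin":0,"fingers":0.5},{"slide":[0,0,0],"spin":0,"fingers":0.5},{"slide":[0,0,0],"spin":0,"fingers":0.5},{"slide":[0,0,0],"spin":0,"fingers":0.5},{"slide":[0,0,0],"spin":0,"fingers":0.5}]}' 60
python3 -m jog '{"plan":[{"slide":[0,0,15],"spin":0,"fingers":0.5},{"slide":[0,0,35],"spin":0,"fingers":0.5},{"slide":[0,0,45],"spin":0,"fingers":0.5},{"slide":[0,0,0],"spin":0,"fingers":0.5}]}' 60; python3 st.py 610.9 34.3 80 -73.2
```

```text
200 [-2.02057776e-02 -1.68299136e-02  3.42996820e+01]
time_s: 9.72
position: [436.7, 26.4, 6.3]
orientation: [0.0, 0.997, -0.073, 0.002]
wrist_force: [-0.2, 0.9, 6.4]
grip_width: 63.1
gripper_force: 66.2
time_s: 10.22
position: [438.5, 26.2, 104.5]
orientation: [0.0, 0.997, -0.073, 0.004]
wrist_force: [-0.1, -0.3, -1.5]
grip_width: 62.4
gripper_force: 65.9
[438.5  26.2 104.5] th -98.4 w 62.4 t 10.225 J6 91.5
need [172.4   8.1 -24.5] spin 25.2
```

```bash
python3 -m jog '{"plan":[{"slide":[28.5,1.5,-4],"spin":4.2,"fingers":0.5},{"slide":[28.5,1.5,-4],"spin":4.2,"fingers":0.5},{"slide":[28.5,1.5,-4],"spin":4.2,"fingers":0.5},{"slide":[28.5,1.5,-4],"spin":4.2,"fingers":0.5},{"slide":[28.5,1.5,-4],"spin":4.2,"fingers":0.5},{"slide":[28.5,1.5,-4],"spin":4.2,"fingers":0.5},{"slide":[0,0,0],"spin":0,"fingers":0.5},{"slide":[0,0,0],"spin":0,"fingers":0.5}]}' 60; python3 st.py 609.5 35.4 13 -73.2
python3 - <<'E'
from h import *
p,d=bot.camera("side"); W=cloud("side",d)
m=(np.abs(W[...,0]-620)<80)&(np.abs(W[...,1]-40)<80)&(W[...,2]>50)&(W[...,2]<130)&(p.min(-1)>130)
P=W[m]; print(len(P),np.percentile(P[:,2],[1,5,50,90,95]).round())
a=np.radians(16.8); F=np.array([639.7,46.1]); Q=(P[:,:2]-F)@np.array([[np.cos(a),-np.sin(a)],[np.sin(a),np.cos(a)]])
print("frame-coords x",np.percentile(Q[:,0],[1,5,50,95,99]).round(1),"y",np.percentile(Q[:,1],[1,5,50,95,99]).round(1))
b=proj("side",[640,45,70])[0].astype(int); cv2.imwrite("pics/s4.png",cv2.resize(p[b[1]-50:b[1]+50,b[0]-60:b[0]+60],None,fx=5,fy=5,interpolation=cv2.INTER_CUBIC))
E
```

```text
time_s: 11.22
position: [604.7, 35.6, 74.8]
orientation: [-0.0, 0.989, 0.146, -0.001]
wrist_force: [0.7, -0.0, -1.7]
grip_width: 62.3
gripper_force: 65.8
[604.7  35.6  74.8] th -73.2 w 62.3 t 11.225 J6 69.1
need [  4.8  -0.2 -61.8] spin 0.0
263 [71. 72. 95. 98. 98.]
frame-coords x [-56.7 -56.  -45.8  -0.3   6.2] y [-37.9 -33.9  -9.5  27.5  32.4]
```

View pics/s4.png

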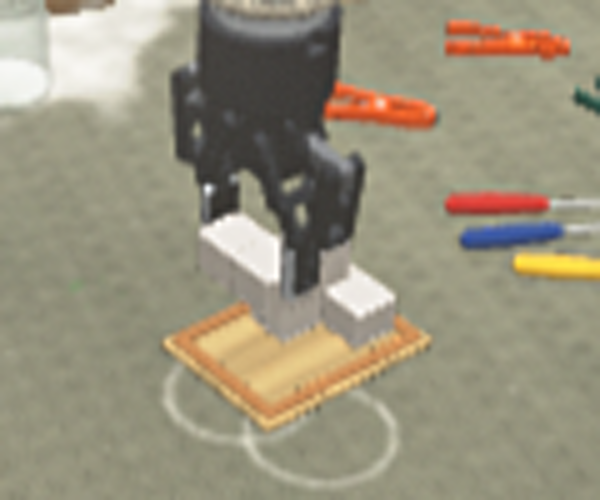

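The side view shows the second L level, held over the near end of the frame with its outer edge about 4.6 mm too far out. I'll correct that and lower it.

```bash
python3 -m jog '{"plan":[{"slide":[5,0,0],"spin":0,"fingers":0.5},{"slide":[0,0,-20],"spin":0,"fingers":0.5},{"slide":[0,0,-20],"spin":0,"fingers":0.5},{"slide":[0,0,-12],"spin":0,"fingers":0.5},{"slide":[0,0,-8],"spin":0,"fingers":0.5},{"slide":[0,0,0],"spin":0,"fingers":0.5},{"slide":[0,0,0],"spin":0,"fingers":0.5}]}' 60; python3 st.py 609.5 35.4 13 -73.2
```

```text
time_s: 12.15
position: [611.7, 35.5, 16.4]
orientation: [0.0, 0.989, 0.146, 0.001]
wrist_force: [0.7, 0.1, -0.7]
grip_width: 62.8
gripper_force: 65.8
[611.7  35.5  16.4] th -73.2 w 62.8 t 12.15 J6 69.1
need [-2.2 -0.1 -3.4] spin -0.0
```

```bash
python3 -m jog '{"plan":[{"slide":[-1,0,-3.4],"spin":0,"fingers":0.5},{"slide":[0,0,0],"spin":0,"fingers":0.5},{"slide":[0,0,0],"spin":0,"fingers":1},{"slide":[0,0,0],"spin":0,"fingers":1},{"slide":[0,0,0],"spin":0,"fingers":1},{"slide":[0,0,15],"spin":0,"fingers":1},{"slide":[0,0,40],"spin":0,"fingers":1},{"slide":[0,0,40],"spin":0,"fingers":1},{"slide":[-18,22,0],"spin":9.4,"fingers":1},{"slide":[-18,22,0],"spin":9.4,"fingers":1},{"slide":[-18,22,0],"spin":9.4,"fingers":1},{"slide":[-18,22,0],"spin":9.4,"fingers":1},{"slide":[-18,22,0],"spin":9.4,"fingers":1},{"slide":[-18,22,0],"spin":9.4,"fingers":1},{"slide":[-18,22,0],"spin":9.4,"fingers":1},{"slide":[-18,22,0],"spin":9.4,"fingers":1},{"slide":[-18,22,0],"spin":9.4,"fingers":1},{"slide":[0,0,0],"spin":0,"fingers":1},{"slide":[0,0,0],"spin":0,"fingers":1}]}' 60; python3 st.py 448.4 233.4 1 11.5
python3 - <<'E'
from meas import *
p,d=bot.camera("top"); cv2.imwrite("pics/top2.png",p); np.save("top2.npy",d); W=cloud("top",d)
F=np.array([639.7,46.1]); a=np.radians(16.8); M=np.array([[np.cos(a),np.sin(a)],[-np.sin(a),np.cos(a)]])
m=(p.min(-1)>160)&(np.hypot(W[...,0]-640,W[...,1]-46)<65)
k,lab,st,ce=cv2.connectedComponentsWithStats(m.astype(np.uint8))
for i in range(1,k):
    if st[i,4]<30: continue
    mm=(lab==i); P=W[cv2.erode(mm.astype(np.uint8),np.ones((3,3)))>0]
    A=np.c_[P[:,:2]-P[:,:2].mean(0),np.ones(len(P))]; q,*_=np.linalg.lstsq(A,P[:,2],rcond=None); print(st[i],q.round(3))
    yy,xx=np.nonzero(mm); Q=(cast("top",np.c_[xx,yy],34)[:,:2]-F)@M.T; print("ext",Q.min(0).round(1),Q.max(0).round(1))
cv2.imwrite("pics/c2.png",cv2.resize(p[140:210,200:290],None,fx=7,fy=7,interpolation=cv2.INTER_CUBIC))
E
```

```text
time_s: 14.52
position: [448.8, 233.4, 108.3]
orientation: [0.001, 0.634, 0.774, 0.001]
wrist_force: [0.3, -0.4, -0.6]
grip_width: 85.4
gripper_force: 0.0
[448.8 233.4 108.3] th 11.3 w 85.4 t 14.525 J6 7.2
need [  -0.4   -0.  -107.3] spin 0.2
[228 153  22  25 318] [-1.2000e-02 -1.3000e-02  3.4351e+01]
ext [ -9.5 -30.6] [52.8 34.2]
[235 165  23  25 327] [ 1.0000e-03 -1.1000e-02  3.4404e+01]
ext [-49.9 -34.5] [13.  28.3]
```

View pics/c2.png

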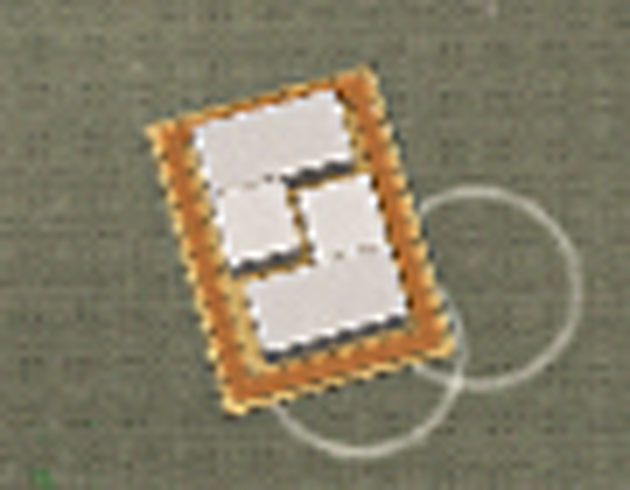

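The top view shows the two Ls nested and flat (tops at 34.4 mm), centred at about (21.6, 1.8) and (-18.4, -3.1) in the frame. Now the slab.

```bash
python3 -m jog '{"plan":[{"slide":[-0.4,0,-30],"spin":0.2,"fingers":1},{"slide":[0,0,-40],"spin":0,"fingers":1},{"slide":[0,0,-25],"spin":0,"fingers":1},{"slide":[0,0,-10],"spin":0,"fingers":1},{"slide":[0,0,0],"spin":0,"fingers":1},{"slide":[0,0,0],"spin":0,"fingers":0.45},{"slide":[0,0,0],"spin":0,"fingers":0.45},{"slide":[0,0,0],"spin":0,"fingers":0.45},{"slide":[0,0,0],"spin":0,"fingers":0.45},{"slide":[0,0,0],"spin":0,"fingers":0.45}]}' 60
python3 -m jog '{"plan":[{"slide":[0,0,15],"spin":0,"fingers":0.45},{"slide":[0,0,35],"spin":0,"fingers":0.45},{"slide":[0,0,50],"spin":0,"fingers":0.45},{"slide":[21.2,-20.8,0],"spin":-9.4,"fingers":0.45},{"slide":[21.2,-20.8,0],"spin":-9.4,"fingers":0.45},{"slide":[21.2,-20.8,0],"spin":-9.4,"fingers":0.45},{"slide":[21.2,-20.8,0],"spin":-9.4,"fingers":0.45},{"slide":[21.2,-20.8,0],"spin":-9.4,"fingers":0.45},{"slide":[21.2,-20.8,0],"spin":-9.4,"fingers":0.45},{"slide":[21.2,-20.8,0],"spin":-9.4,"fingers":0.45},{"slide":[21.2,-20.8,0],"spin":-9.4,"fingers":0.45},{"slide":[21.2,-20.8,0],"spin":-9.4,"fingers":0.45},{"slide":[0,0,0],"spin":0,"fingers":0.45},{"slide":[0,0,0],"spin":0,"fingers":0.45}]}' 60; python3 st.py 639.7 46.1 36 -73.2
python3 - <<'E'
from h import *
p,d=bot.camera("side"); W=cloud("side",d)
m=(np.abs(W[...,0]-640)<80)&(np.abs(W[...,1]-40)<80)&(W[...,2]>60)&(W[...,2]<150)&(p.min(-1)>130)
P=W[m]; print(len(P),np.percentile(P[:,2],[1,5,50,90,95]).round())
a=np.radians(16.8); F=np.array([639.7,46.1]); Q=(P[:,:2]-F)@np.array([[np.cos(a),-np.sin(a)],[np.sin(a),np.cos(a)]])
print("frame-coords x",np.percentile(Q[:,0],[1,5,50,95,99]).round(1),"y",np.percentile(Q[:,1],[1,5,50,95,99]).round(1))
E
```

```text
time_s: 15.82
position: [449.2, 234.0, 4.1]
orientation: [0.001, 0.632, 0.775, 0.001]
wrist_force: [-0.1, 0.2, 5.6]
grip_width: 56.2
gripper_force: 64.7
time_s: 17.58
position: [637.9, 46.7, 102.6]
orientation: [-0.0, 0.989, 0.149, -0.0]
wrist_force: [0.1, -0.4, -1.5]
grip_width: 56.4
gripper_force: 64.3
[637.9  46.7 102.6] th -72.9 w 56.4 t 17.575 J6 70.0
need [  1.8  -0.6 -66.6] spin -0.3
353 [100. 102. 118. 120. 120.]
frame-coords x [-40.9 -40.  -18.5  30.1  38.1] y [-32.7 -29.3  -3.3  25.   28.8]
```

```bash
python3 -m jog '{"plan":[{"slide":[1.2,-0.5,-20],"spin":-0.3,"fingers":0.45},{"slide":[0,0,-25],"spin":0,"fingers":0.45},{"slide":[0,0,-11],"spin":0,"fingers":0.45},{"slide":[0,0,-7],"spin":0,"fingers":0.45},{"slide":[0,0,0],"spin":0,"fingers":0.45},{"slide":[0,0,0],"spin":0,"fingers":0.45}]}' 60; python3 st.py 639.7 46.1 38.5 -73.2
```

```text
time_s: 18.38
position: [640.2, 45.9, 40.0]
orientation: [0.0, 0.989, 0.146, 0.001]
wrist_force: [-0.7, -0.4, -0.9]
grip_width: 56.5
gripper_force: 64.3
[640.2  45.9  40. ] th -73.3 w 56.5 t 18.375 J6 70.3
need [-0.5  0.2 -1.5] spin 0.1
```

```bash
python3 -m jog '{"plan":[{"slide":[0,0,-1.5],"spin":0,"fingers":0.45},{"slide":[0,0,0],"spin":0,"fingers":0.45},{"slide":[0,0,0],"spin":0,"fingers":1},{"slide":[0,0,0],"spin":0,"fingers":1},{"slide":[0,0,0],"spin":0,"fingers":1},{"slide":[0,0,0],"spin":0,"fingers":1},{"slide":[0,0,15],"spin":0,"fingers":1},{"slide":[0,0,35],"spin":0,"fingers":1},{"slide":[0,0,30],"spin":0,"fingers":1},{"slide":[0.7,-44,0],"spin":0,"fingers":1},{"slide":[0.7,-44,0],"spin":0,"fingers":1},{"slide":[0.7,-44,0],"spin":0,"fingers":1},{"slide":[0.7,-44,0],"spin":0,"fingers":1},{"slide":[0.7,-44,0],"spin":0,"fingers":1},{"slide":[0,0,0],"spin":0,"fingers":1},{"slide":[0,0,0],"spin":0,"fingers":1}]}' 60; python3 st.py 643.8 -175.7 2 -73.2
python3 - <<'E'
from meas import *
p,d=bot.camera("top"); W=cloud("top",d); F=np.array([639.7,46.1])
u,v=proj("top",[640,46,54])[0].round().astype(int)
C,wh,an,P=foot(p,d,(u,v),54,"white",155,r=24); print(C,wh,an,"off",C-F)
P=W[v-5:v+6,u-5:u+6].reshape(-1,3); A=np.c_[P[:,:2]-P[:,:2].mean(0),np.ones(len(P))]; print(np.linalg.lstsq(A,P[:,2],rcond=None)[0].round(3))
m=(p.astype(int)[...,2]-p[...,0]>35); print()
cv2.imwrite("pics/c3.png",cv2.resize(p[140:210,200:290],None,fx=7,fy=7,interpolation=cv2.INTER_CUBIC))
E
```

```text
time_s: 20.38
position: [643.3, -174.1, 118.6]
orientation: [-0.0, 0.989, 0.145, 0.0]
wrist_force: [-0.0, 0.6, -0.3]
grip_width: 85.7
gripper_force: 0.0
[ 643.3 -174.1  118.6] th -73.3 w 85.7 t 20.375 J6 51.4
need [   0.5   -1.6 -116.6] spin 0.1
[643.39990234  47.65480042] (87.15778350830078, 68.0703125) 16.47999382019043 off [3.69990234 1.55480042]
[3.000e-03 1.200e-02 5.434e+01]
```

View pics/c3.png

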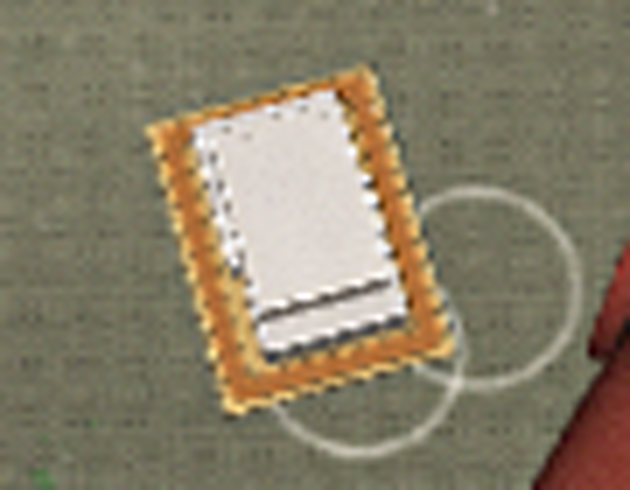

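The slab lies flat (z 54.3). The white mask merged it with the Ls, so I'll isolate it by height.

```bash
python3 - <<'E'
from meas import *
F=np.array([639.7,46.1]);cs=[]
for i in range(3):
    p,d=bot.camera("top"); W=cloud("top",d)
    m=(W[...,2]>48)&(W[...,2]<70)&(np.hypot(W[...,0]-640,W[...,1]-46)<70)
    P=W[m][:,:2].astype(np.float32); r=cv2.minAreaRect(P); print(len(P),r,P.mean(0)); 
    f=foot(p,d,(242,174),11,"wood"); print("frame",f[0],f[1],f[2])
E
python3 -m jog '{"plan":[{"slide":[0.5,-1.6,-30],"spin":0,"fingers":1},{"slide":[0,0,-45],"spin":0,"fingers":1},{"slide":[0,0,-27],"spin":0,"fingers":1},{"slide":[0,0,-13],"spin":0,"fingers":1},{"slide":[0,0,0],"spin":0,"fingers":1},{"slide":[0,0,0],"spin":0,"fingers":0.4},{"slide":[0,0,0],"spin":0,"fingers":0.4},{"slide":[0,0,0],"spin":0,"fingers":0.4},{"slide":[0,0,0],"spin":0,"fingers":0.4},{"slide":[0,0,0],"spin":0,"fingers":0.4}]}' 50
```

```text
526 ((641.59765625, 44.47319793701172), (81.39857482910156, 58.11336135864258), 16.865154266357422) [641.0365    44.490723]
frame [639.72320557  46.13026428] (137.75877380371094, 105.64855194091797) 16.898029327392578
527 ((641.9094848632812, 44.77333450317383), (80.92937469482422, 57.68815231323242), 17.15666961669922) [641.26355  44.56838]
frame [639.72131348  46.20411301] (137.6424560546875, 105.4959487915039) 16.735057830810547
524 ((641.9866943359375, 44.5587043762207), (81.17552185058594, 58.01123046875), 16.92352294921875) [641.38196  44.57575]
frame [639.78259277  46.14800262] (137.5871124267578, 105.6337890625) 16.716367721557617
time_s: 21.82
position: [645.3, -176.3, 5.2]
orientation: [0.001, 0.989, 0.146, 0.002]
wrist_force: [0.0, 0.8, 6.7]
grip_width: 48.9
gripper_force: 52.4
```

```bash
python3 -m jog '{"plan":[{"slide":[0,0,15],"spin":0,"fingers":0.4},{"slide":[0,0,40],"spin":0,"fingers":0.4},{"slide":[0,0,55],"spin":0,"fingers":0.4},{"slide":[0,0,10],"spin":0,"fingers":0.4},{"slide":[-0.5,36.9,0],"spin":0,"fingers":0.4},{"slide":[-0.5,36.9,0],"spin":0,"fingers":0.4},{"slide":[-0.5,36.9,0],"spin":0,"fingers":0.4},{"slide":[-0.5,36.9,0],"spin":0,"fingers":0.4},{"slide":[-0.5,36.9,0],"spin":0,"fingers":0.4},{"slide":[-0.5,36.9,0],"spin":0,"fingers":0.4},{"slide":[0,0,0],"spin":0,"fingers":0.4},{"slide":[0,0,0],"spin":0,"fingers":0.4}]}' 50; python3 st.py 641.2 45.5 60 -73.2
python3 - <<'E'
from h import *
p,d=bot.camera("side"); W=cloud("side",d)
m=(np.abs(W[...,0]-640)<80)&(np.abs(W[...,1]-40)<80)&(W[...,2]>80)&(W[...,2]<190)&(p.min(-1)>130)
P=W[m]; print(len(P),P.min(0),P.max(0),np.percentile(P[:,2],[1,5,50,90,95]).round())
T=P[P[:,2]>np.percentile(P[:,2],90)-4]; print(len(T),T.min(0),T.max(0)); A=np.c_[T[:,:2]-T[:,:2].mean(0),np.ones(len(T))]; print(np.linalg.lstsq(A,T[:,2],rcond=None)[0].round(3))
b=proj("side",[640,45,100])[0].astype(int); cv2.imwrite("pics/s5.png",cv2.resize(p[b[1]-50:b[1]+50,b[0]-60:b[0]+60],None,fx=5,fy=5,interpolation=cv2.INTER_CUBIC))
E
```

```text
time_s: 23.32
position: [640.2, 45.4, 122.4]
orientation: [0.0, 0.989, 0.146, -0.001]
wrist_force: [0.3, -0.8, -0.9]
grip_width: 48.8
gripper_force: 52.0
[640.2  45.4 122.4] th -73.2 w 48.8 t 23.325 J6 70.3
need [  1.    0.1 -62.4] spin 0.0
198 [613.11291395  11.69460245 117.28104138] [656.81597132  72.91176103 163.27191656] [118. 121. 139. 141. 147.]
126 [614.46351496  11.69460245 137.29305107] [656.81597132  72.91176103 163.27191656]
[ 3.10000e-02 -5.30000e-02  1.41128e+02]
```

View pics/s5.png

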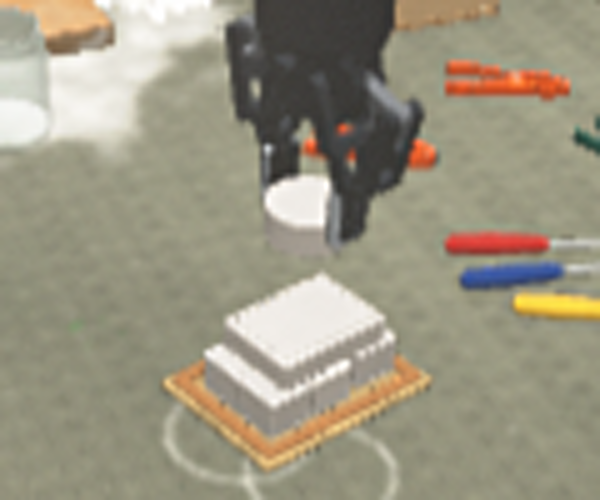

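The side view shows the drum gripped level at (300,210), above the slab, and well centred. Lowering it.

```bash
python3 -m jog '{"plan":[{"slide":[1,0,-20],"spin":0,"fingers":0.4},{"slide":[0,0,-24],"spin":0,"fingers":0.4},{"slide":[0,0,-10],"spin":0,"fingers":0.4},{"slide":[0,0,-7],"spin":0,"fingers":0.4},{"slide":[0,0,0],"spin":0,"fingers":0.4},{"slide":[0,0,0],"spin":0,"fingers":0.4}]}' 50; python3 st.py 641.2 45.5 59 -73.2
```

```text
time_s: 24.12
position: [642.4, 45.6, 62.8]
orientation: [0.0, 0.989, 0.146, 0.001]
wrist_force: [0.8, 0.4, -1.1]
grip_width: 49.0
gripper_force: 52.0
[642.4  45.6  62.8] th -73.3 w 49.0 t 24.125 J6 70.3
need [-1.2 -0.1 -3.8] spin 0.1
```

```bash
python3 -m jog '{"plan":[{"slide":[-0.8,0,-3],"spin":0,"fingers":0.4},{"slide":[0,0,0],"spin":0,"fingers":0.4},{"slide":[0,0,0],"spin":0,"fingers":1},{"slide":[0,0,0],"spin":0,"fingers":1},{"slide":[0,0,0],"spin":0,"fingers":1},{"slide":[0,0,0],"spin":0,"fingers":1},{"slide":[0,0,15],"spin":0,"fingers":1},{"slide":[0,0,40],"spin":0,"fingers":1},{"slide":[0,0,40],"spin":0,"fingers":1},{"slide":[-21.7,-24.5,0],"spin":10,"fingers":1},{"slide":[-21.7,-24.5,0],"spin":10,"fingers":1},{"slide":[-21.7,-24.5,0],"spin":10,"fingers":1},{"slide":[-21.7,-24.5,0],"spin":10,"fingers":1},{"slide":[-21.7,-24.5,0],"spin":10,"fingers":1},{"slide":[-21.7,-24.5,0],"spin":10,"fingers":1},{"slide":[-21.7,-24.5,0],"spin":10,"fingers":1},{"slide":[-21.7,-24.5,0],"spin":10,"fingers":1},{"slide":[-21.7,-24.5,0],"spin":10,"fingers":1},{"slide":[0,0,0],"spin":0,"fingers":1}]}' 50; python3 st.py 446.1 -174.9 73 16.9
python3 - <<'E'
from meas import *
for i in range(2):
    p,d=bot.camera("top"); W=cloud("top",d)
    for lo,hi in((48,65),(68,90)):
        m=(W[...,2]>lo)&(W[...,2]<hi)&(np.hypot(W[...,0]-640,W[...,1]-46)<70)
        P=W[m][:,:2].astype(np.float32); r=cv2.minAreaRect(P); print(len(P),np.round(r[0],1),np.round(r[1],1),round(r[2],1),P.mean(0),np.median(W[m][:,2]))
        Q=W[m]; A=np.c_[Q[:,:2]-Q[:,:2].mean(0),np.ones(len(Q))]; print(np.linalg.lstsq(A,Q[:,2],rcond=None)[0].round(3))
E
```

```text
time_s: 26.5
position: [445.0, -176.3, 155.1]
orientation: [0.001, 0.598, 0.802, -0.0]
wrist_force: [-0.1, 0.3, 0.1]
grip_width: 85.3
gripper_force: 0.0
[ 445.  -176.3  155.1] th 16.6 w 85.3 t 26.5 J6 -47.6
need [  1.1   1.4 -82.1] spin 0.3
269 [642.3  44.6] [81.1 58.1] 16.8 [637.782   44.9121] 54.64922512644603
[-2.0000e-03  7.0000e-03  5.4596e+01]
254 [639.6  43.9] [51.  49.2] 1.2 [639.48285  43.51039] 76.59968951227495
[ 1.4000e-02 -1.5000e-02  7.6581e+01]
266 [642.3  44.9] [81.  57.9] 17.1 [638.11066  45.0151 ] 54.318851818633334
[ 2.0000e-03 -8.0000e-03  5.4486e+01]
253 [640.5  43.9] [51.4 49.1] 1.6 [639.5621    43.503345] 76.51833507035394
[1.0000e-02 1.2000e-02 7.6507e+01]
```

```bash
python3 -m jog '{"plan":[{"slide":[1,1.2,-25],"spin":0.3,"fingers":1},{"slide":[0,0,-35],"spin":0,"fingers":1},{"slide":[0,0,-20],"spin":0,"fingers":1},{"slide":[0,0,-2],"spin":0,"fingers":1},{"slide":[0,0,0],"spin":0,"fingers":0.2},{"slide":[0,0,0],"spin":0,"fingers":0.2},{"slide":[0,0,0],"spin":0,"fingers":0.2},{"slide":[0,0,0],"spin":0,"fingers":0.2},{"slide":[0,0,0],"spin":0,"fingers":0.2},{"slide":[0,0,0],"spin":0,"fingers":0.2}]}' 60
python3 -m jog '{"plan":[{"slide":[0,0,15],"spin":0,"fingers":0.2},{"slide":[0,0,35],"spin":0,"fingers":0.2},{"slide":[0,0,45],"spin":0,"fingers":0.2},{"slide":[0,0,30],"spin":0,"fingers":0.2},{"slide":[0,0,0],"spin":0,"fingers":0.2}]}' 60; python3 st.py 640.3 45 155 16.9
```

```text
time_s: 27.85
position: [447.4, -174.2, 73.2]
orientation: [0.001, 0.595, 0.804, 0.0]
wrist_force: [-0.5, -0.4, 5.8]
grip_width: 36.9
gripper_force: 60.2
time_s: 28.48
position: [448.4, -174.7, 200.6]
orientation: [0.003, 0.595, 0.804, 0.0]
wrist_force: [0.4, -0.2, -1.7]
grip_width: 37.1
gripper_force: 60.2
[ 448.4 -174.7  200.6] th 17.0 w 37.1 t 28.475 J6 -47.7
need [191.9 219.7 -45.6] spin -0.1
```

```bash
python3 -m jog '{"plan":[{"slide":[21.3,24.4,0],"spin":0,"fingers":0.2},{"slide":[21.3,24.4,0],"spin":0,"fingers":0.2},{"slide":[21.3,24.4,0],"spin":0,"fingers":0.2},{"slide":[21.3,24.4,0],"spin":0,"fingers":0.2},{"slide":[21.3,24.4,0],"spin":0,"fingers":0.2},{"slide":[21.3,24.4,0],"spin":0,"fingers":0.2},{"slide":[21.3,24.4,0],"spin":0,"fingers":0.2},{"slide":[21.3,24.4,0],"spin":0,"fingers":0.2},{"slide":[21.3,24.4,0],"spin":0,"fingers":0.2},{"slide":[0,0,0],"spin":0,"fingers":0.2},{"slide":[0,0,0],"spin":0,"fingers":0.2},{"slide":[0,0,0],"spin":0,"fingers":0.2}]}' 60; python3 st.py 640.3 45 151 16.9
python3 - <<'E'
from h import *
p,d=bot.camera("side"); b=proj("side",[640,45,120])[0].astype(int); cv2.imwrite("pics/s6.png",cv2.resize(p[b[1]-50:b[1]+60,b[0]-60:b[0]+60],None,fx=5,fy=5,interpolation=cv2.INTER_CUBIC))
E
```

```text
time_s: 29.98
position: [637.5, 45.1, 196.4]
orientation: [-0.0, 0.595, 0.804, -0.0]
wrist_force: [-0.2, -0.2, -1.1]
grip_width: 36.9
gripper_force: 60.5
[637.5  45.1 196.4] th 17.0 w 36.9 t 29.975 J6 -20.0
need [  2.8  -0.1 -45.4] spin -0.1
```

View pics/s6.png

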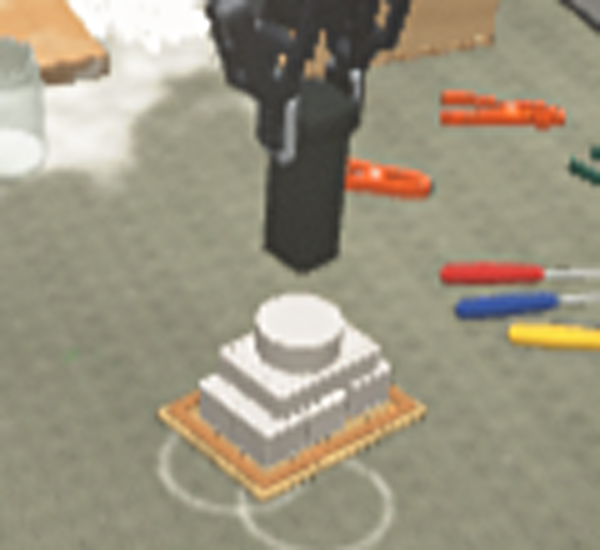

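The side view shows the tower hanging upright at (303,190), directly over the drum at (300,325).

```bash
python3 -m jog '{"plan":[{"slide":[2.2,0,-15],"spin":0,"fingers":0.2},{"slide":[0,0,-16],"spin":0,"fingers":0.2},{"slide":[0,0,-8],"spin":0,"fingers":0.2},{"slide":[0,0,-4],"spin":0,"fingers":0.2},{"slide":[0,0,0],"spin":0,"fingers":0.2},{"slide":[0,0,0],"spin":0,"fingers":0.2}]}' 60; python3 st.py 640.3 45 150 16.9
```

```text
time_s: 30.78
position: [640.9, 46.0, 154.5]
orientation: [0.0, 0.595, 0.804, 0.0]
wrist_force: [0.5, 0.1, -1.1]
grip_width: 37.5
gripper_force: 60.5
[640.9  46.  154.5] th 17.0 w 37.5 t 30.775 J6 -20.0
need [-0.6 -1.  -4.5] spin -0.1
```

```bash
python3 -m jog '{"plan":[{"slide":[-0.4,-0.7,-2],"spin":0,"fingers":0.2},{"slide":[0,0,-1.5],"spin":0,"fingers":0.2},{"slide":[0,0,0],"spin":0,"fingers":0.2},{"slide":[0,0,0],"spin":0,"fingers":0.2}]}' 60; python3 st.py 640.3 45 150 16.9
```

```text
time_s: 31.28
position: [640.1, 45.3, 150.4]
orientation: [0.0, 0.595, 0.804, 0.0]
wrist_force: [-0.4, -0.4, -0.7]
grip_width: 37.0
gripper_force: 60.5
[640.1  45.3 150.4] th 17.0 w 37.0 t 31.275 J6 -20.0
need [ 0.2 -0.3 -0.4] spin -0.1
```

```bash
python3 -m jog '{"plan":[{"slide":[0,0,-1],"spin":0,"fingers":0.2},{"slide":[0,0,0],"spin":0,"fingers":0.2},{"slide":[0,0,0],"spin":0,"fingers":0.6},{"slide":[0,0,0],"spin":0,"fingers":1},{"slide":[0,0,0],"spin":0,"fingers":1},{"slide":[0,0,0],"spin":0,"fingers":1},{"slide":[0,0,12],"spin":0,"fingers":1},{"slide":[0,0,30],"spin":0,"fingers":1},{"slide":[0,0,40],"spin":0,"fingers":1},{"slide":[-25,30,0],"spin":0,"fingers":1},{"slide":[-30,40,0],"spin":0,"fingers":1},{"slide":[-30,40,0],"spin":0,"fingers":1},{"slide":[-30,40,0],"spin":0,"fingers":1},{"slide":[0,0,0],"spin":0,"fingers":1},{"slide":[0,0,0],"spin":0,"fingers":1},{"slide":[0,0,0],"spin":0,"fingers":1}]}' 60; python3 st.py
python3 - <<'E'
from meas import *
p,d=bot.camera("top"); W=cloud("top",d); cv2.imwrite("pics/top9.png",p)
for lo,hi in((48,65),(68,90),(165,195)):
    m=(W[...,2]>lo)&(W[...,2]<hi)&(np.hypot(W[...,0]-640,W[...,1]-46)<70)
    P=W[m]; r=cv2.minAreaRect(P[:,:2].astype(np.float32)); A=np.c_[P[:,:2]-P[:,:2].mean(0),np.ones(len(P))]
    print(len(P),np.round(r[0],1),np.round(r[1],1),round(r[2],1),np.linalg.lstsq(A,P[:,2],rcond=None)[0].round(3))
p,d=bot.camera("side"); b=proj("side",[640,45,100])[0].astype(int); cv2.imwrite("pics/s7.png",cv2.resize(p[b[1]-60:b[1]+60,b[0]-70:b[0]+70],None,fx=5,fy=5,interpolation=cv2.INTER_CUBIC))
E
```

```text
time_s: 33.28
position: [525.9, 194.4, 231.7]
orientation: [0.0, 0.595, 0.804, 0.0]
wrist_force: [0.0, -0.2, -0.3]
grip_width: 85.5
gripper_force: 0.0
[525.9 194.4 231.7] th 17.0 w 85.5 t 33.275 J6 -4.7
199 [641.3  44.5] [79.7 58. ] 16.5 [-3.0000e-03  1.8000e-02  5.4754e+01]
93 [632.7  44. ] [49.5 36.9] 88.5 [-2.5000e-02 -7.0000e-03  7.6563e+01]
233 [639.2  42.5] [37.9 43. ] 16.3 [6.40000e-02 7.00000e-03 1.78734e+02]
```

View pics/s7.png

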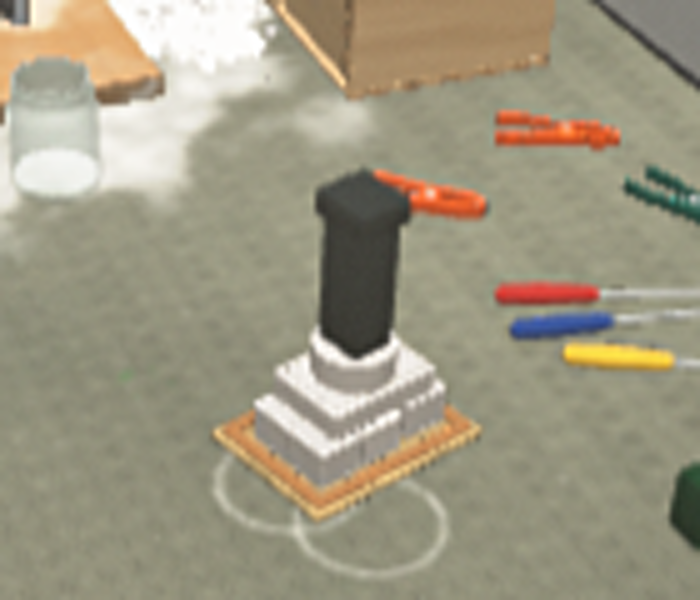

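The final views show the full stack upright, with the tower over the drum at (360,340). The tower's top measures 1–2 mm off the drum centre, and the arm is clear. Handing in.

```bash
python3 -c "
from plant import bot
print(bot.job_done())"
```

```text
the job is handed in; nothing more can be done
None
```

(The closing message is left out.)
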